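Vend a capsule on a stationery shop counter

TASK

Get one toy capsule out of the capsule dispenser on the counter: turn the knob on its sloping panel clockwise until it clicks over and its pointer rests at the long bar mark, so that the capsule rolls down the wire chute to the stop. Then pick the capsule off the chute with the gripper, put it in the round bowl and leave it resting there, with the bowl upright and the knob still clicked over. Do not shift the square tray, the pen cup or the pile of exercise books.

Things in the scene. Friction and masses are not known exactly. Their poses are not given: they have to be found in the camera images.
- dispenser: Grey capsule dispenser, fixed. Origin: on the counter under its console; x to its back, y to its left seen from the robot, z up. Console: a wedge 140 mm deep (x -75 to 65), 120 mm wide (y -60 to 60), 30 mm high in front, 128 mm at the back. Its panel slopes at 35 degrees and faces up and to the front (-x). The knob lets down a pin behind which a capsule waits in the hopper tower
- hopper (a point): Centre of the top of the dispenser's hopper tower, left of the console: 106 mm (x) by 82 mm (y), 230 mm high from the counter, clear sides; the capsules seen in its upper part cannot be taken out. Axes as the dispenser's
- knob_grip (a point): Where to grip the black knob: on its axis, 30 mm above the face it turns on, 10 mm under its top. z: the knob's axis, outward from the panel (35 degrees from vertical, leaning to the front); x: the way its pointer (white line on top) points; y: across the grip bar. Bar 54 mm long (x), 15 mm wide (y), 34 mm high, on a disc of 54 mm diameter, 8 mm high
- knob (a joint): Knob angle, rad, growing clockwise seen from outside (turning about -z of knob_grip). Detents hold it at 0 (pointer at the dot, left of straight up the slope) and 1.3 (pointer at the long bar, right). Between them a spring resists, hardest at about 0.3 (0.15 N m); past 0.65 it snaps on to 1.3; let go sooner, it springs back to 0. Stop at 1.38
- capsule: White ball-shaped toy capsule, 44 mm diameter, 25 g, with a grey seam. Origin at its centre; its axes turn as it rolls
- cradle (a point): Where the capsule's centre rests at the chute's stop once let out; axes as the dispenser's. The chute: two 6 mm steel rails 24 mm apart from the tower down to the left (+y) at 8 degrees; here their axes are 22 mm below this point. The stop: two posts 22 mm beyond in y, rising 17 mm above this point. The sides are free: grip the capsule across the rails (along x) from above
- bowl: Round white plastic bowl, loose, 120 mm across the rim, 42 mm high, walls 4 mm, inner floor 5 mm up and about 50 mm wide. Origin at the centre of its underside
- tray: Square white open tray, 120 by 120 by 42 mm, loose; not to be used or shifted. Origin at the centre of its underside
- pen_cup: Grey cup with pens, 72 mm diameter, pens to 135 mm high, loose; not to be shifted. Origin at the centre of its underside
- book_stack: Pile of exercise books, 130 by 160 mm and 42 mm high, loose; not to be shifted. Origin at the centre of its underside
Mind the look-alikes: they are no part of the job. Leave any pink or turquoise look-alike of the bowl alone.

How it is judged (in metres and radians):
On the way, in this order (a step that is already met when the one before it is completed fails the run):
1. the knob has clicked over to the bar mark (value of joint knob above 1.1 rad), for 0.2 s.
2. the capsule is carried off the chute in the fingers (contact force between the fingers and capsule above 0.2 N and horizontal distance between capsule and cradle above 0.06 m), for 0.1 s.
At the end, for the whole second after the job is handed in: The knob stands clicked over (joint above 1.1 rad), and the capsule lies at rest in the round bowl (its centre within 45 mm of the bowl's axis and less than 45 mm above its underside), the bowl standing upright (within 0.15 rad) on the counter (value of joint knob above 1.1 rad and horizontal distance between capsule and bowl below 0.045 m and z of capsule in the frame of bowl below 0.045 m and angle between bowl's own z axis and vertical below 0.15 rad and height (world z) of bowl below 0.01 m and linear speed of capsule below 0.05 m/s); the robot touches nothing.
It fails at once if the square tray is shifted by more than 30 mm (distance of tray from where it was at the start of the episode above 0.03 m).
It fails at once if the pen cup is shifted by more than 30 mm (distance of pen_cup from where it was at the start of the episode above 0.03 m).
It fails at once if the pile of exercise books is shifted by more than 30 mm (distance of book_stack from where it was at the start of the episode above 0.03 m).
It also fails if it takes over 56 s, if anything falls off the work surface, if the arm or the gripper's body presses on something with over 40 N, if the wrist force passes 120 N, or if a joint passes its speed limit or range.

ROBOT

A 6-joint arm with a two-finger parallel gripper is mounted at the origin on the work surface. World frame = base frame: x ahead of the robot, y to its left, z up, the work surface at z = 0. Lengths are in mm, angles in degrees, forces in N, time in s.
With the tool pointing down it reaches from about 350 to 850 mm from the base axis. Payload 8.1 kg.
Tool frame: the origin (TCP) lies on the centre line of the jaws, within the pads' length; the fingertips stand 19 mm ahead of it and the grasp point (between the pads) is the TCP (r.tip_reach is the z of the fingertips in the tool frame, in mm); z points along the fingers, y is the line along which they close (so a half turn about z gives the same grasp; the last joint's range is limited). The gripper opens to 85 mm and grips with 20 to 120 N. Pads are 22 mm wide; open, the fingers measure 114 mm over their backs; the gripper's body (76 mm by 85 mm) begins 54 mm behind the grasp point. The pads swing forward as they close: fully open they stand 13 mm farther back than shut.
Start: joints at [63.747, 7.471, 85.268, -0, 87.261, -4.893], TCP at [218.514, 558.8, 250.292] pointing down, gripper open.
Joint ranges: [-169.43, 169.43], [-51.17, 129.36], [1.28, 143.12], [-76.62, 256.62], [0, 156.53], [-152.29, 152.29]. Speed limits (degrees/s): [136.94, 136.94, 159.86, 180, 180, 180].

INTERFACE

Orientations are given as [roll, pitch, yaw] about the fixed x, y, z axes, in that order (R = Rz(yaw) Ry(pitch) Rx(roll)).
In Python, from bench import r gives the robot as it stands. The module is installed in compiled form; this text tells all that it offers.
- The arm moves only by the shell command python3 -m handwheel 'ROWS' [FORCE]. ROWS is JSON, a list of rows, each a list of 7 numbers: the shift along the tool's x, y, z in m, then the turn, a rotation vector about the tool's x, y, z in degrees, then the finger opening in m, from 0 to 0.0854. In form: [[tx, ty, tz, ax, ay, az, claw], ...]. A call has 1 to 8 rows; each row shifts and turns the commanded pose from where the row before left it, along the tool's axes as they then stand; what a row does not reach is not made up. A row lasts 1/12 s, in which the tool goes at most 41.7 mm and 7.16 degrees, less where a joint would pass 70% of its speed; a pose out of reach is approached as far as the arm can. A call with a gripper value outside its range is refused whole. The fingers move at their own pace and stop on an object; FORCE is the grip in N (left out, the last holds). Time passes only in rows, so rows that do not move let the fingers close. It gives the time, the measured TCP pose, the force, the opening and the grip force at its end, in the units of the state.
- r.sense(): the state, without advancing time (a new reading comes with each control period).
- r.snapshot(name): name is "side" or "top"; returns (picture, depth): 480x640x3 uint8, blue, green, red; 480x640 float32, mm along the optical axis (not along the pixel's ray), 0 where there is no reading.
- r.calibration(name): a dict with "vfov" (degrees; the focal length in pixels is half the picture's height over the tangent of half this angle, whatever the lens; pixels are square), "cx", "cy" (the principal point, pixels), "rvec" (rotation vector, rad) and "tvec" (3), from world to camera coordinates, as OpenCV has them. Camera axes: x right, y down, z forward; pixel columns grow to the right and rows downward; lengths in mm; the calibration is good to about 2 mm. A picture is of the moment at which its call begins. calibration takes no time and is no camera call.
- r.hand_in(): hands the job in; it is judged then, once.
The state is a dict: "time": time; "joint_pos": joint angles; "qd": joint speeds; "joint_efforts": joint torques, N m; "tool_pos": TCP position; "tcp_rot": TCP orientation; "ft_force": force on the tool from outside, world axes, zero at the start; "wrist_torque": the same for the moment, N m; "finger_gap": finger opening in mm; "grip_force": force on a finger pad.
Only numpy, scipy, OpenCV 4.12 (cv2) and the standard library are available. Lean on these libraries where they do the work, as an engineer would, in place of code of your own. Each camera call takes 0.05 s, during which the arm holds its last target. There are 200 camera calls.

## Working session

There is one attempt and no reset: what is moved stays moved. The work goes in short steps, Python scripts to look and compute and a shell command to move; the robot and the scene stay as the last step left them, time stands still between calls to the robot, and variables do not carry over. Pictures are saved under pics/ and viewed, at most 10 in all, crops included, and the job is handed in when it is done.

```bash
mkdir -p pics; cat > h.py <<'E'
import numpy as np, cv2
from bench import r
from scipy.spatial.transform import Rotation as Ro
def cam(n):
    c=r.calibration(n); f=240/np.tan(np.radians(c['vfov'])/2)
    R=cv2.Rodrigues(np.array(c['rvec'],float))[0]; t=np.array(c['tvec'],float).ravel()
    return f,c['cx'],c['cy'],R,t
def ray(n,u,v):
    f,cx,cy,R,t=cam(n); d=R.T@np.array([(u-cx)/f,(v-cy)/f,1.]); return -R.T@t,d
def plane(n,u,v,z):
    o,d=ray(n,u,v); return o+d*(z-o[2])/d[2]
def deproj(n,D):
    f,cx,cy,R,t=cam(n); v,u=np.mgrid[:480,:640]
    P=np.stack([(u-cx)/f*D,(v-cy)/f*D,D],-1); return (P-t)@R
def proj(n,p):
    f,cx,cy,R,t=cam(n); q=R@np.array(p,float)+t; return q[0]/q[2]*f+cx,q[1]/q[2]*f+cy
E
python3 - <<'E'
from h import *
for n in ('side','top'):
    p,d=r.snapshot(n); cv2.imwrite(f'pics/{n}0.png',p); np.save(f'{n}0.npy',d); print(n,r.calibration(n),(d>0).mean(),cam(n)[3].T@-cam(n)[4])
print(r.sense())
E
```

```text
side {'vfov': 46.646857729478945, 'cx': 320.1903509815024, 'cy': 234.88562451340914, 'rvec': array([ 2.1197734 , -0.93036884,  0.4027159 ]), 'tvec': array([-403.72146924,  343.81624497, 1225.0322846 ])} 0.995810546875 [-224.74104754 -789.95578476 1052.31461695]
top {'vfov': 57.02934942165483, 'cx': 316.7776553615902, 'cy': 243.30172124291488, 'rvec': array([ 2.15204624, -2.11664586,  0.21934961]), 'tvec': array([ -96.13941891,  560.88447126, 1297.41070741])} 0.9961360677083333 [ 315.24165879  -60.66882595 1379.87344049]
{'time': 0.1, 'joint_pos': array([ 6.37461560e+01,  7.51173450e+00,  8.53222943e+01,  4.08577707e-04,
        8.72623474e+01, -4.89293121e+00]), 'qd': array([-0.07144001, -0.02193666, -0.07969997,  0.12623923,  0.06761224,
        0.02240576]), 'joint_efforts': array([ 2.01123134e-03, -5.70960045e+01, -5.01937795e+01, -8.87390615e-05,
        8.33817234e-03,  3.20651554e-05]), 'tool_pos': array([218.31562294, 558.37674215, 249.34651501]), 'tcp_rot': array([-1.79904010e+02, -8.62689682e-03,  1.58639060e+02]), 'ft_force': array([ 0.50917038, -0.52260779,  0.25486834]), 'wrist_torque': array([0.00414062, 0.00229254, 0.03099493]), 'grip_force': 0.0, 'finger_gap': 85.46937796547861}
```

View pics/top0.png

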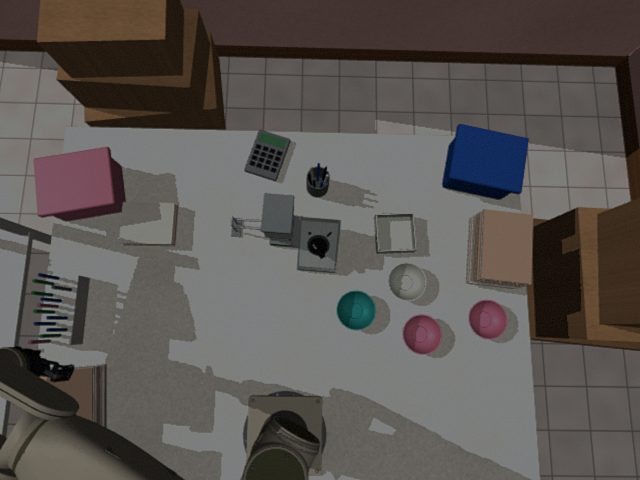

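View pics/side0.png

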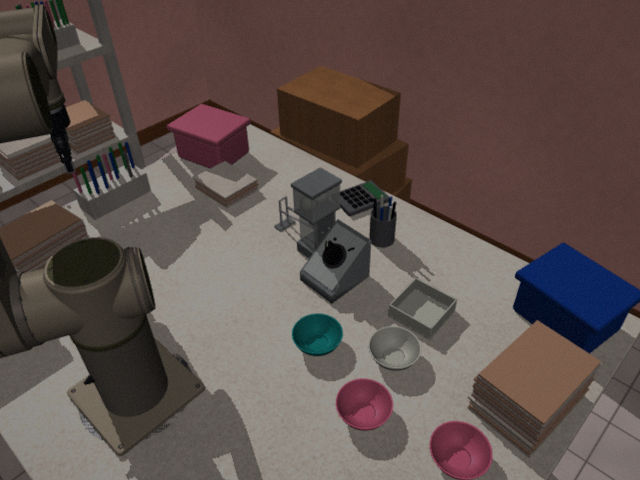

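The top view shows the console at about (318,245) with the knob at (318,243), the hopper at (278,215), the chute stop at about (237,226), the white bowl at (407,281) and the tray at (395,233).

```bash
python3 - <<'E'
from h import *
P=deproj('top',np.load('top0.npy')); S=deproj('side',np.load('side0.npy'))
def box(P,u0,u1,v0,v1,z0,z1):
    Q=P[v0:v1,u0:u1].reshape(-1,3); return Q[(Q[:,2]>z0)&(Q[:,2]<z1)]
Q=box(P,250,305,180,250,222,240); print('hop top',len(Q),Q.mean(0),cv2.minAreaRect(Q[:,:2].astype(np.float32)))
Q=box(S,280,350,160,230,222,240); print('hop side',len(Q),Q.mean(0),cv2.minAreaRect(Q[:,:2].astype(np.float32)))
for n,A,b in(('top',P,(385,430,258,305)),('side',S,(362,428,322,375))):
    Q=box(A,*b,36,47); (c,rad)=cv2.minEnclosingCircle(Q[:,:2].astype(np.float32)); print('bowl',n,len(Q),Q.mean(0),c,rad)
# console base rect: low parts
Q=box(P,295,342,214,275,20,126); print('console',cv2.minAreaRect(Q[:,:2].astype(np.float32)),len(Q))
# panel plane fit w/ ransac-ish
from numpy.linalg import svd
for it in range(6):
    c=Q.mean(0);n=svd(Q-c)[2][2]; n*=np.sign(n[2]); d=(Q-c)@n; Q=Q[abs(d)<max(3,1.2*np.std(d))]
print('panel n',n,'tilt',np.degrees(np.arccos(n[2])),'yaw',np.degrees(np.arctan2(-n[1],-n[0])),c,len(Q))
K=box(P,295,342,214,275,60,200); h=(K-c)@n
for a,b in((34,48),(5,12)):
    M=K[(h>a)&(h<b)]; print('knob h',a,len(M),M.mean(0) if len(M) else 0,((M-c)@n).mean())
np.save('panel.npy',np.array([n,c]))
im=cv2.imread('pics/top0.png')[195:290,220:345]; a=cv2.resize(im,None,fx=6,fy=6,interpolation=cv2.INTER_CUBIC); cv2.imwrite('pics/c1.png',cv2.convertScaleAbs(a,alpha=1.8))
for n,p in(('top',0),('side',0)): print(n,proj(n,(500,0,0)))
E
```

```text
hop top 1181 [608.55044058  24.45347469 231.05499116] ((610.0045776367188, 24.751447677612305), (82.06524658203125, 107.07316589355469), 86.61385345458984)
hop side 886 [604.51184008  20.97420876 229.95230892] ((609.475830078125, 24.4867000579834), (89.17440795898438, 110.57810974121094), 85.95381927490234)
bowl top 238 [ 456.03052547 -368.77309795   41.10317427] (451.5771484375, -362.0438537597656) 59.76744079589844
bowl side 423 [ 465.54736793 -356.86643306   40.78885922] (472.3231201171875, -366.4442138671875) 80.99627685546875
console ((567.623779296875, -81.16382598876953), (137.4384002685547, 169.03903198242188), 86.6403579711914) 2073
panel n [-0.57420377  0.034853    0.81797023] tilt 35.11788039334134 yaw -3.4734752673654206 [550.98062929 -88.0915935   81.17878861] 1188
knob h 34 101 [530.31730074 -87.33285131 118.14796524] 42.13109157399116
knob h 5 145 [555.19037119 -90.37634694  94.07760078] 8.053964263537246
top (np.float64(288.5088160426938), np.float64(265.3703889091781))
side (np.float64(297.07674343622966), np.float64(272.3288072663004))
```

View pics/c1.png

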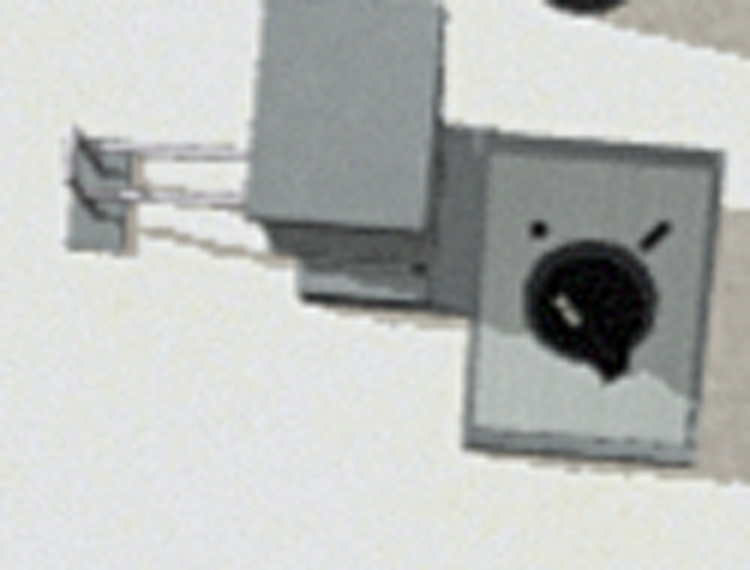

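The crop shows the dot at about (310,233) in full-picture pixels, the bar mark at about (329,234), the white pointer line at (314,246), and the stop posts with rails at (233..240,217..231). The pointer is at the dot.

```bash
python3 - <<'E'
from h import *
n,c=np.load('panel.npy'); n/=np.linalg.norm(n)
# panel frame: up-slope e1, left e2
e2=np.cross(n,[1,0,0]); 
yaw=np.radians(-3.4); X=np.array([np.cos(yaw),np.sin(yaw),0]); e1=X-(X@n)*n; e1/=np.linalg.norm(e1); e2=np.cross(n,e1)
def hit(u,v,h):
    o,d=ray('top',u,v); p=o+d*(((c+h*n-o)@n)/(d@n)); return p
for nm,u,v,h in(('dot',540,229,0),('bar',655,236,0),('disc',590,300,8),('line',566,308,42)):
    p=hit(u/6+220-.4,v/6+195-.4,h); print(nm,p,(p-c)@e1,(p-c)@e2)
for nm in('top','side'):
    A=deproj(nm,np.load(nm+'0.npy')).reshape(-1,3); A=A[np.linalg.norm(A-c,axis=1)<80]; h=(A-c)@n
    for lo,hi in((38,46),(5,11)):
        M=A[(h>lo)&(h<hi)]; q=np.c_[(M-c)@e1,(M-c)@e2]; print(nm,lo,len(M),((M-c)@n).mean() if len(M) else 0,cv2.minAreaRect(q.astype(np.float32)) if len(M) else 0, cv2.minEnclosingCircle(q.astype(np.float32)) if len(M)>3 else 0)
    a=A[(abs(h)<3)];a=a-c; print('plane resid',(a@n).mean(), 'e1 range',np.percentile(a@e1,[1,99]),np.percentile(a@e2,[1,99]))
print(c,e1,e2,n)
E
```

```text
dot [584.18768716 -64.17797205 103.4707444 ] 38.79158840141557 25.820804520717108
bar [ 581.62860583 -120.79474533  104.08669594] 39.77348020869449 -30.84861578972478
disc [551.3736171  -89.54977972  91.29709963] 6.211539400182107 -1.4414377324264132
line [541.05317431 -77.30068475 125.09667334] 16.639929327888808 10.143541045244211
top 38 77 42.734122530244264 ((1.0300712585449219, -1.06591796875), (52.3589973449707, 16.836414337158203), 36.38733673095703) ((2.0617380142211914, -2.5608808994293213), 26.237796783447266)
top 5 126 7.316843393438877 ((5.363838195800781, -6.567405700683594), (97.01034545898438, 142.2686767578125), 85.50592803955078) ((5.715811729431152, -4.544301986694336), 71.77589416503906)
plane resid 0.04167154703983478 e1 range [-74.16108207  75.65917713] [-59.48335048  57.97928497]
side 38 101 42.27134857505347 ((0.45731067657470703, -1.093048095703125), (52.96718978881836, 17.676727294921875), 37.97275161743164) ((1.492462158203125, -2.421358108520508), 26.803499221801758)
side 5 125 7.522850026300919 ((-1.3923416137695312, 2.07012939453125), (146.5442657470703, 97.83866119384766), 11.630515098571777) ((0.11748886108398438, -5.265393257141113), 73.32168579101562)
plane resid -0.048158122439218985 e1 range [-74.70886007  75.21930046] [-60.21172945  57.24730961]
[550.98062929 -88.0915935   81.17878861] [ 0.81656157 -0.04799297  0.57525984] [ 5.93063495e-02  9.98239422e-01 -9.01872896e-04] [-0.57420377  0.034853    0.81797023]
```

```bash
cat >> h.py <<'E'
def cmd(p,Rt,label=''):
    s=r.sense(); R=Ro.from_euler('xyz',s['tcp_rot'],degrees=True); d=R.inv().apply(np.array(p)-s['tool_pos']); w=(R.inv()*Rt).as_rotvec(degrees=True)
    print(label,'t',round(float(s['time']),2),'shift mm (cur axes)',d.round(1),'n>=',np.linalg.norm(d)/41.7,'| shift in target axes',Rt.inv().apply(np.array(p)-s['tool_pos']).round(1),'| rot',w.round(2),'n>=',np.linalg.norm(w)/7.16,'| q',s['joint_pos'].round(1),'F',s['ft_force'].round(1))
n,c=np.load('panel.npy'); n/=np.linalg.norm(n)
yaw=np.radians(-3.4); X=np.array([np.cos(yaw),np.sin(yaw),0]); e1=X-(X@n)*n; e1/=np.linalg.norm(e1); e2=np.cross(n,e1)
k=c+.8*e1-1.1*e2
def Rk(deg,flip=1): # pointer deg left of upslope
    b=flip*-(np.cos(np.radians(deg))*e1+np.sin(np.radians(deg))*e2); return Ro.from_matrix(np.c_[b,np.cross(-n,b),-n])
E
python3 - <<'E'
from h import *
cmd(k+110*n,Rk(37.2))
print(k+33*n)
E
```

```text
t 0.1 shift mm (cur axes) [-486.  -501.    78.5] n>= 16.845253891650344 | shift in target axes [ 214.1 -624.1  241.1] | rot [  6.06 -36.01 -53.35] n>= 9.029579791027185 | q [63.7  7.5 85.3  0.  87.3 -4.9] F [ 0.5 -0.5  0.3]
[532.61991731 -88.07790238 108.63300629]
```

```bash
R='[-0.0243,-0.02505,0.0039,0,0,0,0.085]'
python3 -m handwheel '[[-0.0243,-0.02505,0.0039,0,0,0,0.085],[-0.0243,-0.02505,0.0039,0,0,0,0.085],[-0.0243,-0.02505,0.0039,0,0,0,0.085],[-0.0243,-0.02505,0.0039,0,0,0,0.085],[-0.0243,-0.02505,0.0039,0,0,0,0.085],[-0.0243,-0.02505,0.0039,0,0,0,0.085],[-0.0243,-0.02505,0.0039,0,0,0,0.085],[-0.0243,-0.02505,0.0039,0,0,0,0.085]]'
python3 -m handwheel '[[-0.0243,-0.02505,0.0039,0,0,0,0.085],[-0.0243,-0.02505,0.0039,0,0,0,0.085],[-0.0243,-0.02505,0.0039,0,0,0,0.085],[-0.0243,-0.02505,0.0039,0,0,0,0.085],[-0.0243,-0.02505,0.0039,0,0,0,0.085],[-0.0243,-0.02505,0.0039,0,0,0,0.085],[-0.0243,-0.02505,0.0039,0,0,0,0.085],[-0.0243,-0.02505,0.0039,0,0,0,0.085]]'
python3 -m handwheel '[[-0.0243,-0.02505,0.0039,0,0,0,0.085],[-0.0243,-0.02505,0.0039,0,0,0,0.085],[-0.0243,-0.02505,0.0039,0,0,0,0.085],[-0.0243,-0.02505,0.0039,0,0,0,0.085],[0,0,0,0.6,-3.6,-5.3,0.085],[0,0,0,0.6,-3.6,-5.3,0.085],[0,0,0,0.6,-3.6,-5.3,0.085],[0,0,0,0.6,-3.6,-5.3,0.085]]'
python3 -m handwheel '[[0,0,0,0.6,-3.6,-5.3,0.05],[0,0,0,0.6,-3.6,-5.3,0.05],[0,0,0,0.6,-3.6,-5.3,0.05],[0,0,0,0.6,-3.6,-5.3,0.05],[0,0,0,0.6,-3.6,-5.3,0.05],[0,0,0,0.6,-3.6,-5.3,0.05],[0,0,0,0,0,0,0.05],[0,0,0,0,0,0,0.05]]'
python3 - <<'E'
from h import *
cmd(k+33*n,Rk(37.2))
E
```

```text
time: 0.77
tool_pos: [326.6, 299.7, 218.5]
tcp_rot: [-180.0, -0.0, 158.7]
ft_force: [0.7, 1.1, -0.6]
finger_gap: 85.3
grip_force: 0.0
time: 1.43
tool_pos: [434.7, 42.2, 187.5]
tcp_rot: [180.0, -0.0, 158.6]
ft_force: [1.1, 0.4, -0.2]
finger_gap: 85.0
grip_force: 0.0
time: 2.1
tool_pos: [488.5, -85.0, 171.4]
tcp_rot: [-174.8, 13.7, -179.2]
ft_force: [-0.1, -0.1, 0.4]
finger_gap: 85.1
grip_force: 0.0
time: 2.77
tool_pos: [488.7, -81.6, 172.3]
tcp_rot: [-157.0, 27.1, -141.1]
ft_force: [0.2, -0.0, -0.4]
finger_gap: 49.9
grip_force: 0.0
 t 2.77 shift mm (cur axes) [ 2.2 -2.5 77.5] n>= 1.8610114446892931 | shift in target axes [ 2.7 -2.7 77.5] | rot [-0.18 -0.34 -0.44] n>= 0.08095675862808314 | q [ -22.9  -41.6  139.6   14.1   49.3 -152.3] F [ 0.2 -0.  -0.4]
```

```bash
python3 -m handwheel '[[0,0,0,0,0,7.1,0.05],[0,0,0,0,0,7.1,0.05],[0,0,0,0,0,7.1,0.05],[0,0,0,0,0,7.1,0.05],[0,0,0,0,0,7.1,0.05],[0,0,0,0,0,7.1,0.05],[0,0,0,0,0,7.1,0.05],[0,0,0,0,0,7.1,0.05]]'
python3 -m handwheel '[[0,0,0,0,0,7.1,0.05],[0,0,0,0,0,7.1,0.05],[0,0,0,0,0,7.1,0.05],[0,0,0,0,0,7.1,0.05],[0,0,0,0,0,7.1,0.05],[0,0,0,0,0,7.1,0.05],[0,0,0,0,0,7.1,0.05],[0,0,0,0,0,7.1,0.05]]'
python3 -m handwheel '[[0,0,0,0,0,7.1,0.05],[0,0,0,0,0,7.1,0.05],[0,0,0,0,0,7.1,0.05],[0,0,0,0,0,7.1,0.05],[0,0,0,0,0,7.1,0.05],[0,0,0,0,0,7.1,0.05],[0,0,0,0,0,7.1,0.05],[0,0,0,0,0,7.1,0.05]]'
python3 -m handwheel '[[0,0,0,0,0,7.1,0.05],[0,0,0,0,0,2.5,0.05],[0,0,0,0,0,0,0.05]]'
python3 - <<'E'
from h import *
cmd(k+33*n,Rk(37.2,-1))
E
```

```text
time: 3.43
tool_pos: [490.0, -81.3, 173.5]
tcp_rot: [166.8, 32.7, 152.4]
ft_force: [-0.4, -0.8, 0.3]
finger_gap: 49.9
grip_force: 0.0
time: 4.1
tool_pos: [490.0, -81.3, 173.6]
tcp_rot: [145.8, 7.7, 97.2]
ft_force: [0.6, -0.7, -0.4]
finger_gap: 49.8
grip_force: 0.0
time: 4.77
tool_pos: [489.9, -81.3, 173.5]
tcp_rot: [153.0, -23.1, 48.4]
ft_force: [0.4, 0.4, -0.5]
finger_gap: 50.2
grip_force: 0.0
time: 5.02
tool_pos: [489.9, -81.2, 173.5]
tcp_rot: [157.0, -27.1, 38.9]
ft_force: [-0.2, -0.4, -0.0]
finger_gap: 50.0
grip_force: 0.0
 t 5.02 shift mm (cur axes) [-3.8  1.9 77.8] n>= 1.869291004932919 | shift in target axes [-4.3  2.1 77.8] | rot [ 0.16  0.3  -0.39] n>= 0.07226755765847785 | q [-22.8 -41.4 139.4  14.1  49.3  27.8] F [-0.2 -0.4 -0. ]
```

```bash
python3 -m handwheel '[[-0.0043,0.002,0,0.15,0.3,-0.4,0.05],[0,0,0.015,0,0,0,0.05],[0,0,0.015,0,0,0,0.05],[0,0,0.015,0,0,0,0.05],[0,0,0.013,0,0,0,0.05],[0,0,0.01,0,0,0,0.05],[0,0,0.0095,0,0,0,0.05],[0,0,0,0,0,0,0.05]]' 40
python3 - <<'E'
from h import *
cmd(k+33*n,Rk(37.2,-1))
p,d=r.snapshot('top'); s,_=r.snapshot('side')
a=cv2.resize(np.hstack([p[200:290,260:360],s[210:300,290:390]]),None,fx=4,fy=4,interpolation=cv2.INTER_CUBIC); cv2.imwrite('pics/c2.png',cv2.convertScaleAbs(a,alpha=1.8))
E
```

```text
time: 5.68
tool_pos: [532.0, -87.5, 106.6]
tcp_rot: [157.0, -27.1, 39.6]
ft_force: [-0.0, 0.6, 0.6]
finger_gap: 50.3
grip_force: 0.0
 t 5.68 shift mm (cur axes) [ 1.1  1.5 -1.3] n>= 0.05395763434435133 | shift in target axes [ 1.1  1.5 -1.3] | rot [-0.12  0.06  0.16] n>= 0.02935109088960153 | q [-21.4 -24.2 136.2  17.8  35.6  23.1] F [-0.   0.6  0.6]
```

View pics/c2.png

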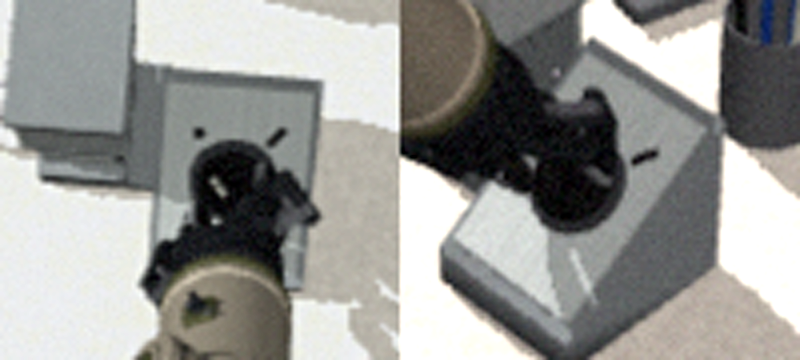

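The fingers straddle the bar on both sides, clear of the disc. Close, then turn clockwise.

```bash
python3 -m handwheel '[[0.001,0.0015,-0.001,0,0,0,0.03],[0,0,0,0,0,0,0.005],[0,0,0,0,0,0,0.005],[0,0,0,0,0,0,0.005],[0,0,0,0,0,0,0.005],[0,0,0,0,0,0,0.005]]' 40
python3 -m handwheel '[[0,0,0,0,0,5,0.005],[0,0,0,0,0,5,0.005],[0,0,0,0,0,5,0.005],[0,0,0,0,0,5,0.005],[0,0,0,0,0,5,0.005],[0,0,0,0,0,5,0.005],[0,0,0,0,0,5,0.005],[0,0,0,0,0,5,0.005]]'
python3 -m handwheel '[[0,0,0,0,0,5,0.005],[0,0,0,0,0,5,0.005],[0,0,0,0,0,5,0.005],[0,0,0,0,0,5,0.005],[0,0,0,0,0,5,0.005],[0,0,0,0,0,5,0.005],[0,0,0,0,0,4,0.005],[0,0,0,0,0,0,0.005]]'
python3 - <<'E'
from h import *
cmd(k+33*n,Rk(-37.3,-1)); print(r.sense()['wrist_torque'])
E
```

```text
time: 6.28
tool_pos: [532.1, -86.9, 110.3]
tcp_rot: [157.1, -27.4, 39.4]
ft_force: [-13.8, 10.2, 11.2]
finger_gap: 14.4
grip_force: 39.2
time: 6.95
tool_pos: [532.3, -87.8, 110.4]
tcp_rot: [-177.8, -35.1, -7.2]
ft_force: [-11.8, 5.5, 9.4]
finger_gap: 14.5
grip_force: 38.9
time: 7.62
tool_pos: [532.0, -88.4, 110.3]
tcp_rot: [-157.0, -27.3, -46.2]
ft_force: [-14.7, 2.0, 10.7]
finger_gap: 14.1
grip_force: 39.5
 t 7.62 shift mm (cur axes) [-0.6 -0.   1.7] n>= 0.042542698227164874 | shift in target axes [-0.6 -0.   1.7] | rot [-0.03  0.02  0.16] n>= 0.022905437825921606 | q [-21.5 -24.6 136.2  17.7  36.   97.6] F [-14.7   2.   10.7]
[0.13055589 1.68961011 0.02195228]
```

```bash
python3 -m handwheel '[[0,0,0,0,0,0,0.045],[0,0,0,0,0,0,0.045],[0,0,0,0,0,0,0.045],[0,0,-0.02,0,0,0,0.045],[0,0,-0.03,0,0,0,0.045],[0,0,-0.03,0,0,0,0.045],[0,0,0,0,0,0,0.045],[0,0,0,0,0,0,0.045]]' 
python3 - <<'E'
from h import *
p,d=r.snapshot('top'); s,e=r.snapshot('side'); np.save('top1.npy',d); np.save('side1.npy',e); cv2.imwrite('pics/top1.png',p); cv2.imwrite('pics/side1.png',s)
a=cv2.resize(np.hstack([p[200:290,220:320],s[160:250,260:360]]),None,fx=4,fy=4,interpolation=cv2.INTER_CUBIC); cv2.imwrite('pics/c3.png',cv2.convertScaleAbs(a,alpha=1.8))
E
```

```text
time: 8.28
tool_pos: [488.0, -86.7, 179.5]
tcp_rot: [-156.9, -27.9, -46.1]
ft_force: [-0.2, -0.6, -0.4]
finger_gap: 44.7
grip_force: 0.0
```

View pics/c3.png

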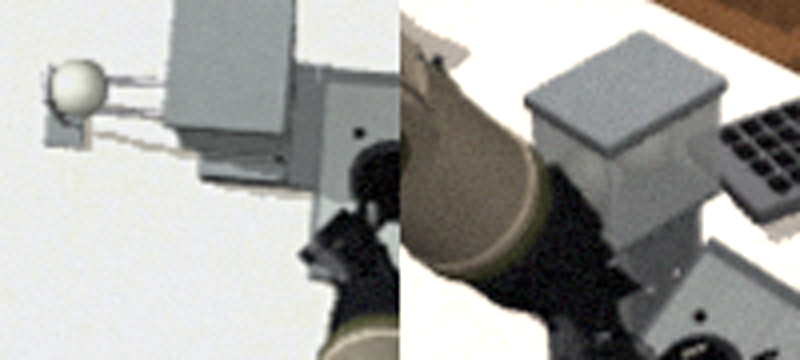

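The capsule is on the chute at the stop, at about (239,222) in the top view. The arm hides it in the side view, so I use top colour plus depth.

```bash
python3 - <<'E'
from h import *
from scipy.optimize import least_squares
P=deproj('top',np.load('top1.npy'))[208:236,226:256].reshape(-1,3); print('zmax',np.sort(P[:,2])[-5:])
u=np.array([555,30,75.]);O=cam('top'); 
p0=plane('top',239.3-.2,221.8-.2,75); Q=P[(np.linalg.norm(P[:,:2]-p0[:2],axis=1)<24)&(P[:,2]>55)]
for i in range(4):
    s=least_squares(lambda x:np.linalg.norm(Q-x,axis=1)-22,p0,loss='soft_l1'); e=abs(np.linalg.norm(Q-s.x,axis=1)-22); Q=Q[e<3]
print(s.x,len(Q),e.mean()); ca=s.x; print('ray at z',plane('top',239.1,221.6,ca[2]))
# dispenser frame
o=np.array([556.3,-89.4,0]); Y=np.array([-X[1],X[0],0]); print('disp frame',(ca-o)@X,(ca-o)@Y)
A=deproj('top',np.load('top0.npy'))[258:305,385:430].reshape(-1,3); A=A[(A[:,2]>30)&(A[:,2]<50)]; print('bowl',cv2.minEnclosingCircle(A[:,:2].astype(np.float32)))
Rd=Ro.from_matrix(np.c_[Y,X,[0,0,-1]])
cmd(ca+[0,0,130],Rd,'above')
cmd([ca[0],ca[1],320],Rd,'z')
E
```

```text
zmax [ 110.44138425  110.71514019  112.1936723   113.5385145  1379.87344049]
[617.53992663 147.21572152  86.28916767] 150 1.1361858636042155
ray at z [617.90436421 147.42488676  86.28916767]
disp frame 47.09931344860889 239.8311551026572
bowl ((451.5771484375, -362.0438537597656), 59.76744079589844)
above t 8.38 shift mm (cur axes) [ -49.3 -263.7   33.7] n>= 6.484149432740172 | shift in target axes [240.5 116.7 -40.9] | rot [  19.42  -38.75 -122.12] n>= 18.098055935897214 | q [-24.3 -42.2 139.7  15.5  50.1  99.5] F [ 0.5  0.6 -0.5]
z t 8.38 shift mm (cur axes) [  -1.4 -299.6  -51. ] n>= 7.287580518099079 | shift in target axes [ 240.5  116.7 -144.6] | rot [  19.42  -38.75 -122.12] n>= 18.098055935897214 | q [-24.3 -42.2 139.7  15.5  50.1  99.5] F [ 0.5  0.6 -0.5]
```

```bash
python3 -m handwheel '[[0,0,0,1.08,-2.15,-6.78,0.045],[0,0,0,1.08,-2.15,-6.78,0.045],[0,0,0,1.08,-2.15,-6.78,0.045],[0,0,0,1.08,-2.15,-6.78,0.045],[0,0,0,1.08,-2.15,-6.78,0.045],[0,0,0,1.08,-2.15,-6.78,0.045],[0,0,0,1.08,-2.15,-6.78,0.045],[0,0,0,1.08,-2.15,-6.78,0.045]]' 
python3 -m handwheel '[[0,0,0,1.08,-2.15,-6.78,0.045],[0,0,0,1.08,-2.15,-6.78,0.045],[0,0,0,1.08,-2.15,-6.78,0.045],[0,0,0,1.08,-2.15,-6.78,0.045],[0,0,0,1.08,-2.15,-6.78,0.045],[0,0,0,1.08,-2.15,-6.78,0.045],[0,0,0,1.08,-2.15,-6.78,0.045],[0,0,0,1.08,-2.15,-6.78,0.045]]' 
python3 -m handwheel '[[0,0,0,1.08,-2.15,-6.78,0.045],[0,0,0,1.08,-2.15,-6.78,0.045],[0,-0.02,-0.01,0,0,0,0.045],[0,-0.02,-0.01,0,0,0,0.045],[0.02,0,-0.02,0,0,0,0.045],[0.025,0,-0.02,0,0,0,0.045],[0.025,0,-0.02,0,0,0,0.045],[0.025,0,-0.02,0,0,0,0.045]]'
python3 -m handwheel '[[0.03,0,0,0,0,0,0.08],[0.03,0,0,0,0,0,0.08],[0.03,0,0,0,0,0,0.08],[0.03,0,0,0,0,0,0.08],[0.025,0,0,0,0,0,0.08],[0,0.02,0,0,0,0,0.08],[0,0.02,0,0,0,0,0.08],[0,0.02,0,0,0,0,0.08]]'
python3 - <<'E'
from h import *
ca=np.array([617.7,147.3,86.3]);Y=np.array([-X[1],X[0],0])
Rd=Ro.from_matrix(np.c_[Y,X,[0,0,-1]])
cmd(ca+[0,0,100],Rd,'above')
E
```

```text
time: 9.05
tool_pos: [486.1, -85.6, 172.8]
tcp_rot: [-176.5, -22.3, 17.1]
ft_force: [-0.1, -1.2, -0.0]
finger_gap: 44.5
grip_force: 0.0
time: 9.72
tool_pos: [486.2, -85.6, 172.7]
tcp_rot: [178.7, -4.7, 72.9]
ft_force: [-0.2, 0.1, 0.5]
finger_gap: 45.1
grip_force: 0.0
time: 10.38
tool_pos: [452.9, 12.4, 274.2]
tcp_rot: [-179.8, -0.3, 86.0]
ft_force: [1.2, 0.5, 0.5]
finger_gap: 45.1
grip_force: 0.0
time: 11.05
tool_pos: [523.7, 152.9, 273.4]
tcp_rot: [-179.8, -0.2, 86.1]
ft_force: [0.8, -0.0, 0.9]
finger_gap: 80.0
grip_force: 0.0
above t 11.05 shift mm (cur axes) [ 0.5 94.5 86.8] n>= 3.0771409058919628 | shift in target axes [-0.  94.2 87.1] | rot [-0.17 -0.19 -0.47] n>= 0.07435342519495085 | q [10.7 -1.4 92.   0.2 89.5 14.6] F [ 0.8 -0.   0.9]
```

```bash
python3 -m handwheel '[[0,0.025,0,0,0,-0.5,0.08],[0,0.025,0,0,0,0,0.08],[0,0.025,0,0,0,0,0.08],[0,0.019,0,0,0,0,0.08],[0,0,0.02,0,0,0,0.08],[0,0,0.02,0,0,0,0.08],[0,0,0.02,0,0,0,0.08],[0,0,0,0,0,0,0.08]]'
python3 - <<'E'
from h import *
ca=np.array([617.7,147.3,86.3]);Y=np.array([-X[1],X[0],0])
Rd=Ro.from_matrix(np.c_[Y,X,[0,0,-1]])
cmd(ca+[0,0,3],Rd,'grasp')
s,e=r.snapshot('side'); D=deproj('side',e)[120:260,200:360].reshape(-1,3); 
a=cv2.resize(s[120:260,200:360],None,fx=4,fy=4,interpolation=cv2.INTER_CUBIC); cv2.imwrite('pics/c4.png',cv2.convertScaleAbs(a,alpha=1.8))
E
```

```text
time: 11.72
tool_pos: [614.2, 145.8, 207.7]
tcp_rot: [-179.4, -0.1, 86.5]
ft_force: [-1.1, 0.1, -1.9]
finger_gap: 80.1
grip_force: 0.0
grasp t 11.72 shift mm (cur axes) [  1.5   4.7 118.3] n>= 2.8404689885144583 | shift in target axes [  1.7   3.4 118.4] | rot [-0.64 -0.1  -0.09] n>= 0.09087028641591512 | q [ 8.6 14.  82.3  0.2 84.2 12. ] F [-1.1  0.1 -1.9]
```

View pics/c4.png

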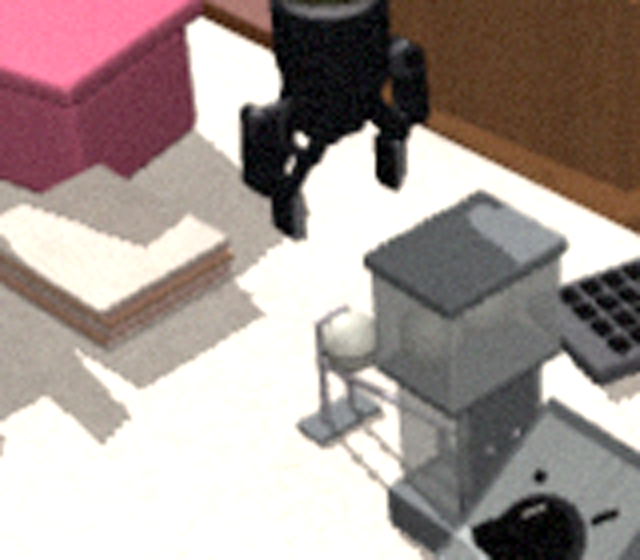

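The side view shows the open gripper above the ball at about (288,204), the wrist well above the hopper, and the knob line pointing at the bar. I'll descend in two steps, checking the force.

```bash
python3 -c "
from h import *
print(proj('side',(617.7,147.3,86.3)))"
python3 -m handwheel '[[0.0015,0.004,0.02,-0.5,0,0,0.08],[0,0,0.02,0,0,0,0.08],[0,0,0.02,0,0,0,0.08],[0,0,0.01,0,0,0,0.08],[0,0,0,0,0,0,0.08]]'
python3 -m handwheel '[[0,0,0.015,0,0,0,0.08],[0,0,0.012,0,0,0,0.08],[0,0,0.01,0,0,0,0.08],[0,0,0.01,0,0,0,0.08],[0,0,0,0,0,0,0.08]]'
python3 - <<'E'
from h import *
ca=np.array([617.7,147.3,86.3]);Y=np.array([-X[1],X[0],0])
Rd=Ro.from_matrix(np.c_[Y,X,[0,0,-1]])
cmd(ca+[0,0,3],Rd,'grasp')
E
```

```text
(np.float64(288.21437398301794), np.float64(204.63249644321394))
time: 12.18
tool_pos: [620.3, 147.4, 143.7]
tcp_rot: [179.7, -0.2, 86.5]
ft_force: [-0.5, 0.4, -0.2]
finger_gap: 80.0
grip_force: 0.0
time: 12.6
tool_pos: [621.0, 147.5, 97.2]
tcp_rot: [179.6, -0.2, 86.5]
ft_force: [0.0, -0.1, -0.4]
finger_gap: 79.8
grip_force: 0.0
grasp t 12.6 shift mm (cur axes) [-0.4 -3.3  7.9] n>= 0.206313637551324 | shift in target axes [-0.4 -3.3  7.9] | rot [ 0.38 -0.2  -0.11] n>= 0.062437897222393304 | q [ 8.7 19.5 87.7  0.1 72.3 12.2] F [ 0.  -0.1 -0.4]
```

```bash
python3 -m handwheel '[[0,-0.0033,0.008,0.4,0,0,0.08],[0,0,0,0,0,0,0.06],[0,0,0,0,0,0,0.05],[0,0,0,0,0,0,0.03],[0,0,0,0,0,0,0.03],[0,0,0,0,0,0,0.03],[0,0,0,0,0,0,0.03]]' 25
python3 -m handwheel '[[0,0,-0.01,0,0,0,0.03],[0,0,-0.015,0,0,0,0.03],[0,0,-0.02,0,0,0,0.03],[0,0,-0.03,0,0,0,0.03],[0,0,-0.03,0,0,0,0.03],[0,0,-0.03,0,0,0,0.03],[0,0,-0.03,0,0,0,0.03],[0,0,-0.025,0,0,0,0.03]]'
python3 - <<'E'
from h import *
Y=np.array([-X[1],X[0],0])
Rd=Ro.from_matrix(np.c_[Y,X,[0,0,-1]])
cmd([451.6,-362,150],Rd,'bowl')
E
```

```text
time: 13.18
tool_pos: [617.7, 148.2, 92.7]
tcp_rot: [180.0, -0.2, 86.5]
ft_force: [-10.9, -0.5, 9.1]
finger_gap: 42.8
grip_force: 24.9
time: 13.85
tool_pos: [619.2, 147.3, 285.8]
tcp_rot: [179.6, -0.3, 86.5]
ft_force: [1.1, -0.1, -0.1]
finger_gap: 42.1
grip_force: 26.9
bowl t 13.85 shift mm (cur axes) [-519.3 -137.   132.1] n>= 13.263716110517423 | shift in target axes [-518.3 -137.1  135.8] | rot [ 0.41 -0.3  -0.12] n>= 0.0728576842440231 | q [ 8.7 12.  76.5  0.2 91.  12.2] F [ 1.1 -0.1 -0.1]
```

```bash
python3 -m handwheel '[[0,-0.02,0,0,0,0,0.03],[0,-0.025,0,0,0,0,0.03],[0,-0.025,0,0,0,0,0.03],[0,-0.025,0,0,0,0,0.03],[0,-0.025,0,0,0,0,0.03],[0,-0.017,0,0,0,0,0.03],[-0.02,0,0,0,0,0,0.03],[-0.032,0,0,0,0,0,0.03]]'
python3 -m handwheel '[[-0.034,0,0,0,0,0,0.03],[-0.034,0,0,0,0,0,0.03],[-0.034,0,0,0,0,0,0.03],[-0.034,0,0,0,0,0,0.03],[-0.034,0,0,0,0,0,0.03],[-0.034,0,0,0,0,0,0.03],[-0.034,0,0,0,0,0,0.03],[-0.034,0,0,0,0,0,0.03]]'
python3 -m handwheel '[[-0.034,0,0,0,0,0,0.03],[-0.034,0,0,0,0,0,0.03],[-0.034,0,0.02,0,0,0,0.03],[-0.034,0,0.03,0,0,0,0.03],[-0.034,0,0.03,0,0,0,0.03],[-0.024,0,0.03,0,0,0,0.03],[0,0,0.025,0,0,0,0.03],[0,0,0,0,0,0,0.03]]'
python3 - <<'E'
from h import *
Y=np.array([-X[1],X[0],0])
Rd=Ro.from_matrix(np.c_[Y,X,[0,0,-1]])
cmd([451.6,-362,52],Rd,'bowl')
p,d=r.snapshot('side'); A=deproj('side',d)[322:375,362:428].reshape(-1,3);print(r.sense()['grip_force'],r.sense()['finger_gap'])
a=cv2.resize(p[270:390,340:460],None,fx=4,fy=4,interpolation=cv2.INTER_CUBIC); cv2.imwrite('pics/c5.png',cv2.convertScaleAbs(a,alpha=1.8))
E
```

```text
time: 14.52
tool_pos: [478.2, 105.4, 282.7]
tcp_rot: [179.6, -0.3, 86.7]
ft_force: [1.0, -0.8, 0.3]
finger_gap: 42.5
grip_force: 26.9
time: 15.18
tool_pos: [461.9, -169.7, 281.4]
tcp_rot: [179.7, -0.2, 86.5]
ft_force: [0.4, 0.6, -0.7]
finger_gap: 42.3
grip_force: 26.9
time: 15.85
tool_pos: [447.9, -354.6, 143.4]
tcp_rot: [-179.8, -0.6, 86.3]
ft_force: [-0.2, 0.4, -1.5]
finger_gap: 42.1
grip_force: 26.9
bowl t 15.85 shift mm (cur axes) [-8.1  4.4 91.4] n>= 2.201789766757998 | shift in target axes [-7.2  4.1 91.4] | rot [-0.18 -0.56 -0.25] n>= 0.08893930125514095 | q [-43.7   7.8  96.3   0.3  76.4 -40.1] F [-0.2  0.4 -1.5]
26.912376880645752 42.262552480336794
```

View pics/c5.png

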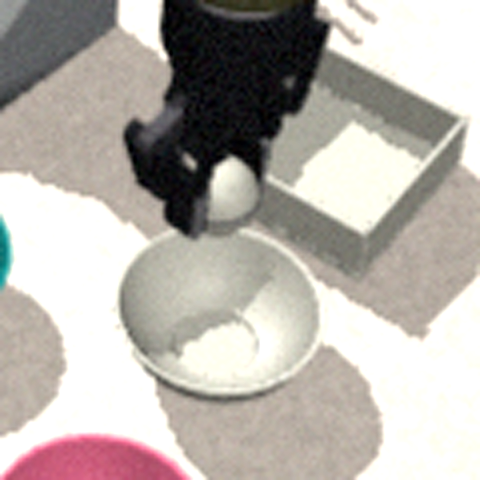

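The capsule hangs in the fingers over the white bowl, clear of the tray. I'll lower it, open a little and retreat.

```bash
python3 -m handwheel '[[-0.0075,0.004,0.015,-0.2,-0.5,0,0.03],[0,0,0.02,0,0,0,0.03],[0,0,0.02,0,0,0,0.03],[0,0,0.015,0,0,0,0.03],[0,0,0.012,0,0,0,0.03],[0,0,0.009,0,0,0,0.03],[0,0,0,0,0,0,0.03],[0,0,0,0,0,0,0.03]]'
python3 -m handwheel '[[0,0,0,0,0,0,0.048],[0,0,0,0,0,0,0.052],[0,0,0,0,0,0,0.052],[0,0,0,0,0,0,0.052],[0,0,-0.01,0,0,0,0.052],[0,0,-0.02,0,0,0,0.055],[0,0,-0.03,0,0,0,0.055],[0,0,-0.03,0,0,0,0.055]]'
python3 -m handwheel '[[0,0,-0.03,0,0,0,0.055],[0,-0.03,-0.03,0,0,0,0.055],[0,-0.03,-0.03,0,0,0,0.055],[0,-0.03,-0.02,0,0,0,0.055],[0,-0.03,0,0,0,0,0.055],[0,0,0,0,0,0,0.055],[0,0,0,0,0,0,0.055],[0,0,0,0,0,0,0.055]]'
python3 - <<'E'
from h import *
p,d=r.snapshot('side'); t,_=r.snapshot('top')
a=cv2.resize(np.hstack([p[210:390,300:440],t[200:380,290:440]]),(780,484),interpolation=cv2.INTER_CUBIC); cv2.imwrite('pics/c6.png',cv2.convertScaleAbs(a,alpha=1.8))
E
```

```text
time: 16.57
tool_pos: [455.4, -363.5, 59.0]
tcp_rot: [179.6, 0.3, 86.5]
ft_force: [0.5, 0.4, -0.4]
finger_gap: 42.6
grip_force: 26.9
time: 17.23
tool_pos: [453.6, -362.4, 148.7]
tcp_rot: [179.7, 0.2, 86.5]
ft_force: [0.4, -0.7, 0.2]
finger_gap: 54.9
grip_force: 0.0
time: 17.9
tool_pos: [335.1, -355.3, 256.6]
tcp_rot: [179.6, 0.3, 86.4]
ft_force: [-0.1, -0.0, 0.4]
finger_gap: 55.2
grip_force: 0.0
```

View pics/c6.png

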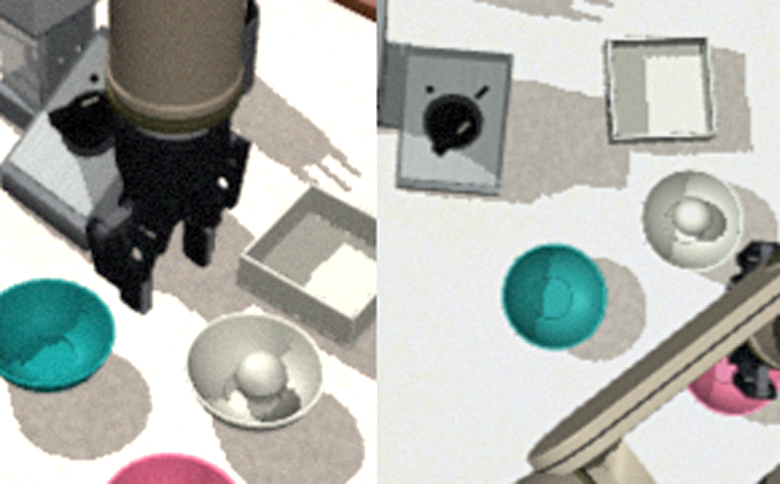

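The capsule lies in the upright white bowl, the knob line points at the bar mark, and the gripper is clear. I'll let it settle briefly and hand in.

```bash
python3 -m handwheel '[[0,0,0,0,0,0,0.055],[0,0,0,0,0,0,0.055],[0,0,0,0,0,0,0.055],[0,0,0,0,0,0,0.055],[0,0,0,0,0,0,0.055],[0,0,0,0,0,0,0.055],[0,0,0,0,0,0,0.055],[0,0,0,0,0,0,0.055]]'
python3 -c "
from bench import r
print(r.hand_in())"
```

```text
time: 18.67
tool_pos: [334.9, -355.2, 256.1]
tcp_rot: [179.6, 0.3, 86.5]
ft_force: [-0.8, -0.6, 0.2]
finger_gap: 55.3
grip_force: 0.0
the job is handed in; nothing more can be done
None
```

I handed the job in after 18.7 s; no verdict was returned. In the last pictures the knob pointer is at the bar mark, the capsule lies in the upright white bowl, the tray is where it was, and the gripper is clear of everything. I didn't check the pen cup and books again, but no move went near them.

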